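Load the tube carrier and hang it on the balanced drip arm

ROBOT

A 6-joint arm with a two-finger parallel gripper is mounted at the origin on the work surface. World frame = base frame: x ahead of the robot, y to its left, z up, the work surface at z = 0. Lengths are in mm, angles in rad, forces in N, time in s.
With the tool pointing down it reaches from about 250 to 775 mm from the base axis. Payload 8.9 kg.
Tool frame: the origin (TCP) lies at the very end of the fingers, on their centre line; the grasp point (between the pads) lies 19 mm behind it (robot.pinch_z is the distance from the TCP to the grasp point, in mm); z points along the fingers, y is the line along which they close (so a half turn about z gives the same grasp; the last joint's range is limited). The gripper opens to 85 mm and grips with 20 to 120 N. Pads are 22 mm wide; open, the fingers measure 114 mm over their backs; the gripper's body (76 mm by 85 mm) begins 54 mm behind the grasp point. The pads swing forward as they close: fully open they stand 13 mm farther back than shut.
Start: joints at [1.163, 0.291, -0.153, 1.127, 0, 1.431], TCP at [139.421, 506.148, 231.305] pointing down, gripper open.
Joint ranges: [-2.52, 2.52], [-0.91, 1.74], [-1.3, 1.37], [-1.96, 2.02], [-1.52, 1.47], [-3.14, 3.14]. Speed limits (rad/s): [2.22, 2.22, 2.79, 3.14, 3.14, 3.14].

INTERFACE

Orientations are given as a rotation vector (axis times angle).
In Python, from workcell import robot, imaging gives the robot as it stands.
- The arm moves only by the tool move_arm, never from a script. Its argument "increments" is one flat list of numbers, 5 for each row, row after row: the opening, from 0 (shut) to 1 (fully open), then the shift along the tool's x, y, z in cm, then the turn about the tool's z in rad. In form: [fingers, tx, ty, tz, roll, fingers, tx, ty, tz, roll, ...]. A call has 1 to 20 rows; each row shifts and turns the commanded pose from where the row before left it, along the tool's axes as they then stand; what a row does not reach is not made up. A row lasts 1/10 s, in which the tool goes at most 50 mm and 8.59 degrees, less where a joint would pass 70% of its speed; a pose out of reach is approached as far as the arm can. A call is refused whole if a number of a shift passes 5 or a number of a turn 0.15, either way. A call with a gripper value outside its range is refused whole. The fingers move at their own pace and stop on an object; "grip_force" is the grip in N (left out, the last holds). Time passes only in rows, so rows that do not move let the fingers close. It gives the time, the measured TCP pose, the force, the opening and the grip force at its end, in the units of the state.
- robot.read_state(): the state, without advancing time (a new reading comes with each control period).
- imaging.snapshot(name): name is "scene" or "top"; returns the picture (400x640x3 uint8, red, green, blue); there is no depth.
- imaging.camera_info(name): a dict with "intrinsics" (3x3 intrinsics, pixels), "view" (4x4, takes a point from world to camera coordinates). Camera axes: x right, y down, z forward; pixel columns grow to the right and rows downward; lengths in mm; the calibration is good to about 2 mm. A picture is of the moment at which its call begins. camera_info takes no time and is no camera call.
- robot.sign_off(): hands the job in; it is judged then, once.
The state is a dict: "time": time; "joint_positions": joint angles; "dq": joint speeds; "effort": joint torques, N m; "eef_pos": TCP position; "ee_rot": TCP orientation; "ft_force": force on the tool from outside, world axes, zero at the start; "torque": the same for the moment, N m; "finger_gap": opening from 0.0 (shut) to 1.0 (fully open); "finger_force": force on a finger pad.
Only numpy, scipy, OpenCV 4.12 (cv2) and the standard library are available. Lean on these libraries where they do the work, as an engineer would, in place of code of your own. Each camera call takes 0.05 s, during which the arm holds its last target. There are 200 camera calls.

TASK

Set the tube rack down over the carrier's stem, on the carrier standing on the bench, so that both lugs drop into the notches and the rack sits flush. Then hang the loaded carrier by its square knob in the fork of the spring-balanced arm: go down with the arm as it sinks and let go only once it carries the whole load and has settled, so that the arm neither drops nor springs back up. Leave the jar and the tip box where they are.

Things in the scene. Friction and masses are not known exactly. Their poses are not given: they have to be found in the camera images.
- rack: White tube rack, six capped tubes fixed in it, about 0.22 kg. Plate 100 (x) by 62 (y) by 10 mm, underside 8 mm above the origin, 32 mm square hole in the middle for the carrier's knob to pass. Below it two lugs at x = +38 and -38 mm, each 10 (x) by 24 (y) by 8 mm deep, on which it stands. Tube caps at x = +-36 mm, up to z = 31 mm. Origin: centre of the lugs' underside. A half turn gives the same.
- ears (a point): Point midway between the rack's two upright ears, 62 mm above the rack's origin. Ears: at the middle of the long edges, 16 mm wide in x, 5 mm thick, outer faces at y = +31 and -31 mm flush with the plate's edges, tops 78 mm above the rack's origin. Hold the rack by pinching both ears from outside (62 mm over all).
- carrier: Dark steel carrier, about 0.28 kg, standing on the bench. Base 100 (x) by 62 (y) by 12 mm with through notches at x = +38 and -38 mm, each 14 (x) by 28 (y) mm. A 10 mm round steel stem in the middle bears a grey square knob 24 x 24 x 34 mm, from 72 to 106 mm above the origin. Origin: centre of the base's underside. Rack seated: its origin 4 mm above this one, x axes parallel, either way round.
- knob_shoulder (a point): Point on the carrier's axis at the knob's flat underside, 72 mm above the carrier's origin; knob top 34 mm higher. Once the rack is on, its ears stand beside the knob's y faces (inner faces at y = +-26 mm, tops 24 mm below the knob's top), so grip the knob across its x faces, near its top, fingertips above the shoulder.
- stand: Fixed stand: grey foot plate, white drip tray and, at the far end, an aluminium post (225 mm high) with pivot (200 mm high) and round spring drum. Origin: on the bench straight below the fork's seat. x axis: along the arm from fork to post, 260 mm off, always roughly to the robot's left (+y). The fork opens to -x: the stem enters moving along +x, carrier's x axis along the stand's, either way round.
- fork_seat (a point): Seat in the fork: middle of the slot on the prongs' upper face, where the shoulder rests; unloaded 236 mm high, arm rising 0.14 rad towards the fork. Dark steel prongs 8 mm thick, 34 mm over both, slot 14 mm wide. The slot's closed end is 8 mm past the seat, the prong tips 20 mm before it, each with a stop lip 4 mm high, 5 mm long: the shoulder passes above the lips and comes down behind them.
- springarm (a joint): Spring arm's angle (rad): 0 = unloaded, at its upper stop; grows as the fork sinks (0.1 = 26 mm). Spring 8 N m/rad, lightly damped. The loaded carrier (either part up to a quarter lighter or heavier) sinks it to 0.09 to 0.19 (24 to 50 mm), about level. A firm grip can push it lower still: it bears the whole load when the vertical force on the tool is back to that of the empty gripper.
- jar: Bystander: green-glass jar with a foil-coloured cap, 72 mm in diameter, 110 mm high. Origin: centre of its underside.
- tipbox: Bystander: pipette-tip box, 85 by 120 mm, 53 mm high. Origin: centre of its underside.
Things that resemble listed ones, but are neither listed nor needed, are in the scene too. What is shaped like the rack but purple is not meant. What is shaped like the carrier but red is not meant.

How it is judged (in metres and radians):
On the way, in this order (a step that is already met when the one before it is completed fails the run):
1. the rack is seated on the carrier, both lugs in their notches, let go, with the carrier standing on the bench (z of rack in the frame of carrier between 0.001 and 0.0065 m and horizontal distance between rack and carrier below 0.008 m and angle between the x axis of rack and the x axis of carrier, either way round below 0.1 rad and height (world z) of carrier below 0.006 m and angle between carrier's own z axis and vertical below 0.05 rad and contact force between the fingers and rack below 0.1 N), for 0.2 s.
2. the carrier, with the rack still seated, hangs by its knob in the fork, the arm sunk under it (z of rack in the frame of carrier between 0.001 and 0.0065 m and horizontal distance between rack and carrier below 0.008 m and angle between the x axis of rack and the x axis of carrier, either way round below 0.1 rad and horizontal distance between knob_shoulder and fork_seat below 0.007 m and z of knob_shoulder in the frame of fork_seat between -0.004 and 0.0035 m and value of joint springarm above 0.06 rad), for 0.2 s.
At the end, for the whole second after the job is handed in: Carrier at rest (<30 mm/s, <0.25 rad/s), its shoulder on the fork seat (7 mm sideways, -4 to +3.5 mm high), tilt <0.15 rad; arm sunk >0.06 rad and still (<0.06 rad/s); rack seated on the carrier: origin 1 to 6.5 mm above the carrier's, within 8 mm sideways, 0.1 rad (all of step 2 and velocity of joint springarm between -0.06 and 0.06 rad/s and angle between carrier's own z axis and vertical below 0.15 rad and linear speed of carrier below 0.03 m/s and angular speed of carrier below 0.25 rad/s); the robot touches nothing.
It fails at once if the arm drops or springs back (faster than 0.65 rad/s, i.e. 170 mm/s at the fork) (velocity of joint springarm above 0.65 rad/s or velocity of joint springarm below -0.65 rad/s).
It fails at once if the jar is moved by more than 25 mm (distance of jar from where it was at the start of the episode above 0.025 m).
It fails at once if the tipbox is moved by more than 25 mm (distance of tipbox from where it was at the start of the episode above 0.025 m).
It also fails if it takes over 72 s, if anything falls off the work surface, if the arm or the gripper's body presses on something with over 40 N, if the wrist force passes 120 N, or if a joint passes its speed limit or range.

## Working session

There is one attempt and no reset: what is moved stays moved. The work goes in short steps, Python scripts to look and compute and a tool call to move; the robot and the scene stay as the last step left them, time stands still between calls to the robot, and variables do not carry over. Pictures are saved under pics/ and viewed, at most 10 in all, crops included, and the job is handed in when it is done.

Besides the shell and the picture viewer there is one more tool, called after "Call:" as name(argument=value, ...) on one line, values as JSON. move_arm: Moves the arm, as the interface text tells. Its arguments: {"type":"object","properties":{"increments":{"type":"array"},"grip_force":{"type":"number"}},"required":["increments"]}

```bash
mkdir -p pics; ls; python3 - <<'E'
from workcell import robot, imaging
import cv2,numpy as np
for n in ("scene","top"):
    im=imaging.snapshot(n); cv2.imwrite(f"pics/{n}0.png",im[:,:,::-1])
    c=imaging.camera_info(n); print(n,np.round(c["intrinsics"],1).tolist(),np.round(c["view"],3).tolist())
print(robot.read_state(), robot.pinch_z)
E
```

```text
pics
scene [[390.6, 0.0, 315.1], [0.0, 390.6, 197.9], [0.0, 0.0, 1.0]] [[-0.813, 0.582, 0.012, 394.625], [0.395, 0.567, -0.722, -177.652], [-0.427, -0.583, -0.691, 1602.307], [0.0, 0.0, 0.0, 1.0]]
top [[467.4, 0.0, 326.7], [0.0, 467.4, 196.5], [0.0, 0.0, 1.0]] [[-0.014, -1.0, -0.015, 119.951], [-0.988, 0.016, -0.151, 580.259], [0.151, 0.013, -0.988, 1335.793], [0.0, 0.0, 0.0, 1.0]]
{'time': 0.1, 'joint_positions': array([ 1.16271573e+00,  2.91267522e-01, -1.54038423e-01,  1.12670251e+00,
        7.30681886e-06,  1.43148607e+00]), 'dq': array([ 0.00098918, -0.00220146,  0.0023553 ,  0.00149856,  0.00035669,
        0.00292917]), 'effort': array([ 1.77466794e-03, -5.37978458e+01,  3.31919646e+01,  9.21932951e-03,
       -2.09894574e-04, -1.00376531e-05]), 'eef_pos': array([139.25437898, 505.78969837, 230.7717322 ]), 'ee_rot': array([-4.20868966e-01, -3.11293555e+00,  1.82984569e-03]), 'ft_force': array([-0.17418065, -0.09793   ,  0.49990782]), 'torque': array([-0.04214619, -0.01708823, -0.02857501]), 'finger_force': 0.0, 'finger_gap': 0.9965309063809208} 18.700000000000003
```

View pics/scene0.png

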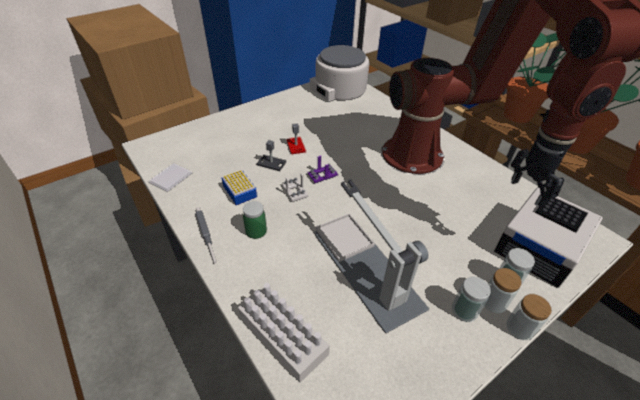

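View pics/top0.png

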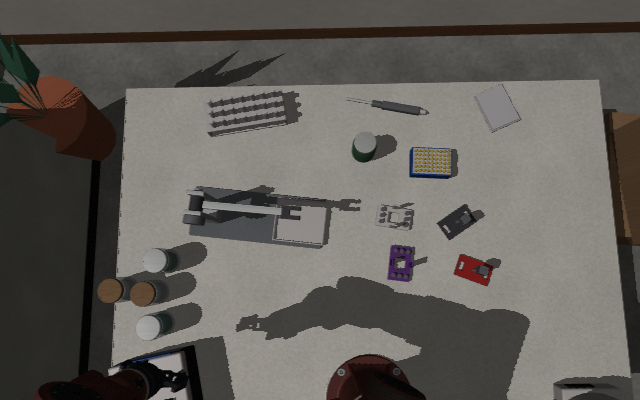

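Top view. Rack candidates are white (395,216) and purple (401,263); I choose the white one. Carrier candidates are dark (458,221) and red (474,268); I choose the dark one. The stand's fork is at about (292,212), the jar at (364,147) and the tip box at (431,162). I'll check the choice in a close crop.

```bash
python3 - <<'E'
import cv2
a=cv2.imread("pics/top0.png")[185:295,180:510]
b=cv2.imread("pics/scene0.png")[110:260,215:450]
a=cv2.resize(a,(800,267),interpolation=cv2.INTER_CUBIC); b=cv2.resize(b,None,fx=2.2,fy=2.2,interpolation=cv2.INTER_CUBIC)
b=cv2.copyMakeBorder(b,0,0,0,800-b.shape[1],cv2.BORDER_CONSTANT)
cv2.imwrite("pics/crop1.png",cv2.vconcat([a,b]))
E
```

```text
(no output)
```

View pics/crop1.png

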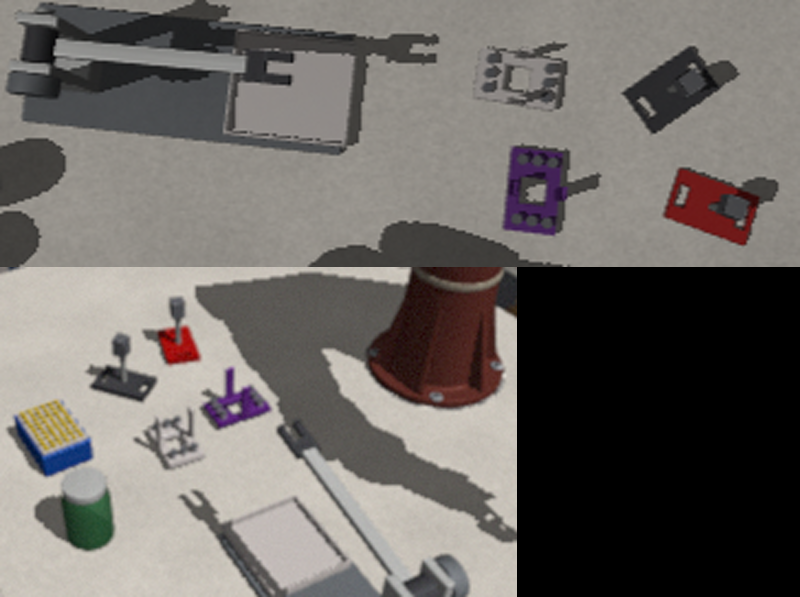

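The crop confirms it: the white rack has its six caps, the carrier is dark with a grey knob, and the fork opens to the right (−y). I'll enlarge three regions with contrast so I can segment them.

```bash
python3 - <<'E'
import cv2,numpy as np
t=cv2.imread("pics/top0.png");
def crop(x0,y0,w,h,s): 
    c=t[y0:y0+h,x0:x0+w].astype(float); c=np.clip((c-20)*1.4,0,255).astype(np.uint8)
    return cv2.resize(c,None,fx=s,fy=s,interpolation=cv2.INTER_NEAREST)
top=cv2.hconcat([crop(370,195,50,40,8),crop(433,198,50,40,8)])
bot=crop(265,195,100,33,8)
cv2.imwrite("pics/crop2.png",cv2.vconcat([top,bot]))
E
```

```text
(no output)
```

View pics/crop2.png

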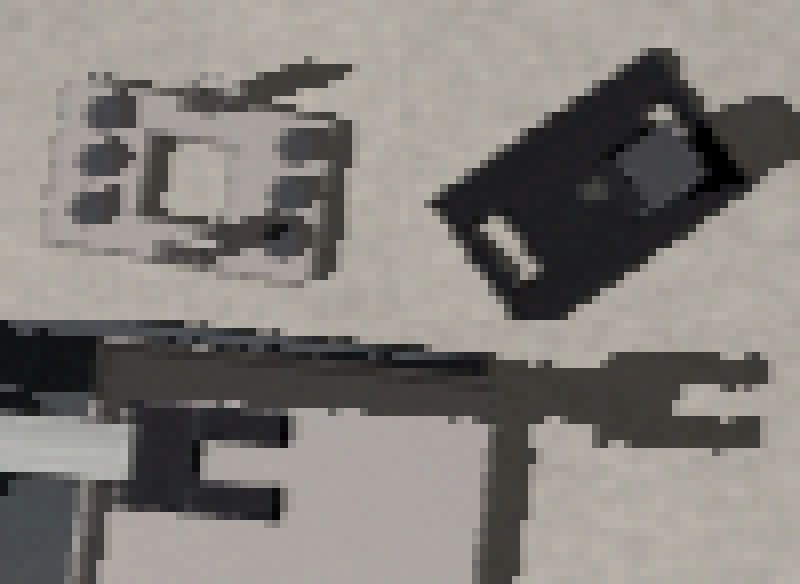

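```bash
cat > h.py <<'E'
import cv2,numpy as np
from workcell import robot,imaging
def cam(n):
    c=imaging.camera_info(n); V=np.array(c["view"]); K=np.array(c["intrinsics"]); return K,V[:3,:3],V[:3,3]
def ray(n,uv,z):
    K,R,t=cam(n); uv=np.atleast_2d(np.asarray(uv,float))
    d=np.c_[uv,np.ones(len(uv))]@np.linalg.inv(K).T@R; C=-R.T@t
    return C+d*((z-C[2])/d[:,2])[:,None]
def proj(n,p):
    K,R,t=cam(n); q=(np.atleast_2d(p)@R.T+t)@K.T; return q[:,:2]/q[:,2:]
def comps(m,amin=6):
    k,l,s,c=cv2.connectedComponentsWithStats(m.astype(np.uint8),connectivity=4)
    return [(i,s[i],c[i],l==i) for i in range(1,k) if s[i][4]>=amin]
E
python3 - <<'E'
from h import *
t=cv2.imread("pics/top0.png").astype(int); B,G,R=t[...,0],t[...,1],t[...,2]; s=t.sum(2)/3
for n in("top","scene"):
    K,Rr,tt=cam(n); print(n,"C",np.round(-Rr.T@tt))
def roi(x0,y0,x1,y1):
    m=np.zeros(s.shape,bool); m[y0:y1,x0:x1]=1; return m
# rack caps
m=roi(372,200,415,233)&(B>R)&(s<110)
print("caps");
for i,st,c,_ in comps(m,5): print(st[:5].tolist(),np.round(c,1),np.round(ray("top",c,29)[0],1))
m=roi(372,200,415,233)&(R-B<10)&(s>105)
print("vals bench",t[225:232,420:430].mean((0,1)),"rack",t[226,385:390].mean(0))
cs=comps(m,30)
for i,st,c,mm in cs:
    p=np.argwhere(mm)[:,::-1].astype(np.float32); r=cv2.minAreaRect(p); w=ray("top",cv2.boxPoints(r),18)
    print("rackplate",st.tolist(),r,np.round(w,1).tolist(),"ctr",np.round(w.mean(0),1))
# carrier dark
m=roi(435,195,475,240)&(s<45)
for i,st,c,mm in comps(m,40):
    p=np.argwhere(mm)[:,::-1].astype(np.float32); r=cv2.minAreaRect(p); w=ray("top",cv2.boxPoints(r),8)
    print("carrier",st.tolist(),r,np.round(w,1).tolist(),"ctr",np.round(w.mean(0),1), [round(float(np.linalg.norm(w[k]-w[k-1])),1) for k in range(4)])
m=roi(507-75,205,523,230)&(B>=R)&(s>50)&(s<100)
for i,st,c,mm in comps(m,10): print("knob?",st.tolist(),np.round(c,1),np.round(ray("top",c,106)[0],1))
m=roi(280,204,305,222)&(s<60)
for i,st,c,mm in comps(m,20):
    print("fork",st.tolist()); 
    for y in range(205,222): print(y,"".join("#" if q else "." for q in mm[y,278:306]))
E
```

```text
top C [ 373.   94. 1410.]
scene C [1075.  805.  975.]
caps
[381, 207, 4, 4, 12] [382.8 208.7] [545.2 -54.4  29. ]
[405, 211, 4, 4, 10] [406.6 212.7] [ 532.  -124.6   29. ]
[380, 213, 4, 4, 13] [381.6 214.6] [527.4 -50.5  29. ]
[404, 217, 4, 4, 12] [405.5 218.5] [ 514.8 -120.7   29. ]
[379, 219, 4, 4, 13] [380.8 220.5] [509.9 -47.6  29. ]
[403, 223, 4, 4, 12] [404.8 224.7] [ 496.5 -117.7   29. ]
vals bench [134.97142857 141.32857143 144.97142857] rack [120.2 121.8 126.6]
rackplate [373, 202, 38, 27, 378] ((390.86065673828125, 217.03277587890625), (36.1147346496582, 24.360578536987305), 16.50436019897461) [[502.3, -16.5, 18.0], [572.3, -39.2, 18.0], [539.7, -141.6, 18.0], [470.2, -118.3, 18.0]] ctr [521.2 -78.9  18. ]
rackplate [396, 226, 13, 6, 50] ((402.0, 228.5), (5.0, 12.0), 90.0) [[493.9, -93.3, 18.0], [493.4, -128.9, 18.0], [478.5, -128.3, 18.0], [479.1, -92.7, 18.0]] ctr [ 486.2 -110.8   18. ]
carrier [438, 205, 37, 35, 485] ((456.72821044921875, 221.540283203125), (20.071182250976562, 33.015045166015625), 55.00797653198242) [[502.6, -218.9, 8.0], [558.6, -303.0, 8.0], [508.3, -334.4, 8.0], [453.0, -250.7, 8.0]] ctr [ 505.6 -276.8    8. ] [58.9, 101.0, 59.3, 100.4]
knob? [460, 213, 11, 11, 70] [465.  218.2] [ 505.2 -274.2  106. ]
fork [280, 205, 21, 15, 183]
205 ...##.......................
206 ....#######.#####...........
207 ....###################.....
208 .....##################.....
209 ....###################.....
210 ....########........###.....
211 ....########................
212 ....########................
213 ....########................
214 ....########................
215 ..##########................
216 ...###################......
217 ..####################......
218 ....#..###.###########......
219 ...............#.#####......
220 ............................
221 ............................
```

```bash
cat >> h.py <<'E'
from scipy.spatial.transform import Rotation as Ro
def tri(u1,u2):
    A=[];b=[]
    for n,u in(("top",u1),("scene",u2)):
        K,R,t=cam(n); d=R.T@np.linalg.inv(K)@np.r_[u,1]; d/=np.linalg.norm(d); P=np.eye(3)-np.outer(d,d); A.append(P); b.append(P@(-R.T@t))
    return np.linalg.solve(sum(A),sum(b))
def go(pos,yaw_y=None):
    "shift in tool axes (cm) and roll to bring TCP to pos, tool y along yaw_y (mod pi)"
    s=robot.read_state(); M=Ro.from_rotvec(s["ee_rot"]).as_matrix()
    print("tcp",np.round(s["eef_pos"],1),"xax",np.round(M[:,0],3),"zax",np.round(M[:,2],3),"F",np.round(s["ft_force"],2),"gap",round(s["finger_gap"],3),"ff",round(s["finger_force"],1),"t",round(s["time"],2),"q6",round(s["joint_positions"][5],2))
    if pos is not None: print("  shift cm",np.round(M.T@(np.array(pos)-s["eef_pos"])/10,2))
    if yaw_y is not None:
        y=M[:,1]; a=np.arctan2(y[1],y[0]); d=(yaw_y-a+np.pi/2)%np.pi-np.pi/2; print("  roll",round(-d,3),"(tool z down)")
E
python3 - <<'E'
from h import *
t=cv2.imread("pics/top0.png").astype(int); s=t.sum(2)/3; S=cv2.imread("pics/scene0.png").astype(int); ss=S.sum(2)/3
# beam midline
pts=[]
for u in range(222,278,2):
    v=np.flatnonzero(s[198:222,u]>135)+198
    if len(v): pts.append((u,v.mean(),len(v)))
print(np.round(pts[::4],1).tolist())
P=np.array(pts)[:,:2]; k=np.polyfit(P[:,0],P[:,1],1); print("beam line",k)
for u in(222,276,295): print(u,np.polyval(k,u))
# fork
for v,h in((212.5,1),): 
    a=ray("top",(289.5,v),237.)[0]; b=ray("top",(300.2,v+.9),234.)[0]; print("closed",a,"tip",b,np.linalg.norm(a-b))
# foot plate front edge (robot side)
f=[]
for u in range(200,270,5):
    v=np.flatnonzero(s[215:260,u]<95)+215; f.append((u,v.max()))
print(f)
w=ray("top",f,5); d=np.polyfit(w[:,1],w[:,0],1); print("foot edge slope dx/dy",d[0])
# predicted projections
for nm,p in(("knobtop",(505,-275,106)),("seat",ray("top",(292.5,212.8),236)[0]),("rack",(521,-86,18))): print(nm,np.round(p,1),np.round(proj("scene",p),1),np.round(proj("top",p),1))
def show(im,x0,y0,w,h): 
    for y in range(y0,y0+h): print(y,' '.join('%3d'%v for v in im[y,x0:x0+w]))
show(ss,340,174,24,24); show(ss,260,136,20,34)
go(None)
E
```

```text
[[222.0, 206.0, 7.0], [230.0, 206.5, 6.0], [238.0, 207.5, 6.0], [246.0, 208.0, 7.0], [254.0, 209.0, 7.0], [262.0, 209.5, 6.0], [270.0, 210.0, 7.0]]
beam line [9.18171866e-02 1.85530378e+02]
222 205.91379310344826
276 210.87192118226602
295 212.61644772851673
closed [513.20241554 203.57123359 237.        ] tip [510.84630307 176.72133967 234.        ] 27.11951455317287
[(200, np.int64(259)), (205, np.int64(257)), (210, np.int64(236)), (215, np.int64(237)), (220, np.int64(237)), (225, np.int64(238)), (230, np.int64(238)), (235, np.int64(239)), (240, np.int64(240)), (245, np.int64(240)), (250, np.int64(240)), (255, np.int64(241)), (260, np.int64(242)), (265, np.int64(242))]
foot edge slope dx/dy -0.1129706809767305
knobtop [ 505 -275  106] [[268.8 142. ]] [[465.3 218.3]]
seat [512.4 196.1 236. ] [[348.5 185.7]] [[292.5 212.8]]
rack [521 -86  18] [[293.3 188.6]] [[393.2 217. ]]
174 189 153  88  81  83  86  86  82  83  82  82  83  86  85  86  87  85  84  87  87  85  81  87  85
175 189 155  94  82  84  81  83  84  87  83  82  82  83  85  84  84  86  87  83  84  87  85  86  84
176 190 177 13
[... 4472 characters left out ...]
7  65  64  63  64  67  67  63  66  64  64  64  63  65  58  59  69
164  45  49  58  59  65  62  66  67  61  63  64  63  60  64  64  62  63  59  63 119
165  50  41  39  43  49  53  55  63  62  63  61  63  63  63  63  62  62  62 101 159
166 127 108  72  52  46  39  40  44  47  54  57  63  64  60  60  61  66  65  88 124
167 177 175 161 150 119  89  68  55  46  40  38  41  47  53  62  59  63  61  65  74
168 193 191 193 187 177 165 158 141 112  79  64  48  47  44  37  41  50  54  61  52
169 192 191 194 195 196 193 191 185 171 161 150 132 112  77  65  50  42  37  38  44
tcp [139.3 505.8 230.8] xax [-0.964  0.266  0.   ] zax [-0.    -0.001 -1.   ] F [-0.17 -0.1   0.5 ] gap 0.997 ff 0.0 t 0.1 q6 1.43
```

```bash
python3 - <<'E'
from h import *
k=[9.18171866e-02,1.85530378e+02]
# beam top height: seat 236 level with prong top; along stand x
def at(u): 
    z=225.
    for _ in range(5):
        p=ray("top",(u,np.polyval(k,u)),z)[0]; z=236-0.14*(p[1]-196)
    return p
a,b=at(224),at(274); print(a,b,"dx/dy",(a-b)[0]/(a-b)[1])
f=[(210,236),(215,237),(220,237),(225,238),(230,238),(235,239),(240,240),(245,240),(250,240),(255,241),(260,242),(265,242)]
w=ray("top",f,5); print("foot",np.polyfit(w[:,1],w[:,0],1)[0])
for p in [(505.3,-274.8,106)]: go((505.3,-274.8,190),0.588)
E
```

```text
[535.68188877 376.2047046  210.77135763] [519.37480342 243.81569951 229.30580165] dx/dy 0.12317552603966093
foot 0.12296567080151291
tcp [139.3 505.8 230.8] xax [-0.964  0.266  0.   ] zax [-0.    -0.001 -1.   ] F [-0.17 -0.1   0.5 ] gap 0.997 ff 0.0 t 0.1 q6 1.43
  shift cm [-56.02 -65.53   4.15]
  roll 0.714 (tool z down)
```

Call:
move_arm(increments=[1, -3.1, -3.64, 0.2, 0, 1, -3.1, -3.64, 0.2, 0, 1, -3.1, -3.64, 0.2, 0, 1, -3.1, -3.64, 0.2, 0, 1, -3.1, -3.64, 0.2, 0, 1, -3.1, -3.64, 0.2, 0, 1, -3.1, -3.64, 0.2, 0, 1, -3.1, -3.64, 0.2, 0, 1, -3.1, -3.64, 0.2, 0, 1, -3.1, -3.64, 0.2, 0, 1, -3.1, -3.64, 0.2, 0, 1, -3.1, -3.64, 0.2, 0, 1, -3.1, -3.64, 0.2, 0, 1, -3.1, -3.64, 0.2, 0, 1, -3.1, -3.64, 0.2, 0, 1, -3.1, -3.64, 0.2, 0, 1, -3.1, -3.64, 0.2, 0, 1, -3.1, -3.64, 0.2, 0])

```text
time: 1.9
eef_pos: [503.6, -275.6, 194.8]
ee_rot: [-0.421, -3.113, -0.001]
ft_force: [0.0, 0.8, 0.5]
finger_gap: 1.002
finger_force: 0.0
```

Call:
move_arm(increments=[1, 0, 0, 0, 0.143, 1, 0, 0, 0, 0.143, 1, 0, 0, 0, 0.143, 1, 0, 0, 0, 0.143, 1, 0, 0, 0, 0.142, 1, 0, 0, 0, 0, 1, 0, 0, 0, 0])

```text
time: 2.6
eef_pos: [503.2, -273.6, 195.1]
ee_rot: [-1.476, -2.773, -0.0]
ft_force: [0.0, -0.4, 0.5]
finger_gap: 0.997
finger_force: 0.0
```

```bash
python3 - <<'E'
from h import *
go((505.3,-274.8,82),0.588)
E
```

```text
tcp [ 503.2 -273.6  195.1] xax [-0.558  0.83   0.   ] zax [-0.  0. -1.] F [ 0.04 -0.41  0.49] gap 0.997 ff 0.0 t 2.6 q6 0.35
  shift cm [-0.22  0.11 11.31]
  roll 0.004 (tool z down)
```

Call:
move_arm(increments=[1, -0.22, 0.11, 4, 0, 1, 0, 0, 4, 0, 1, 0, 0, 2.3, 0, 1, 0, 0, 1.0, 0, 0.5, 0, 0, 0, 0, 0.4, 0, 0, 0, 0, 0.3, 0, 0, 0, 0, 0.2, 0, 0, 0, 0, 0.2, 0, 0, 0, 0, 0.2, 0, 0, 0, 0, 0.2, 0, 0, 0, 0], grip_force=20)

```text
time: 3.7
eef_pos: [505.9, -275.6, 83.4]
ee_rot: [1.482, 2.768, -0.001]
ft_force: [-1.5, -2.0, 6.0]
finger_gap: 0.275
finger_force: 23.8
```

```bash
python3 - <<'E'
from h import *
go(None)
E
```

```text
tcp [ 505.9 -275.6   83.4] xax [-0.555  0.832 -0.002] zax [ 0.001 -0.002 -1.   ] F [-1.46 -2.04  6.02] gap 0.275 ff 23.8 t 3.7 q6 0.36
```

Call:
move_arm(increments=[1, 0, 0, 0, 0, 1, 0, 0, 0, 0, 1, 0, 0, 0, 0, 1, 0, 0, 0, 0, 1, 0, 0, 0, -0.143, 1, 0, 0, 0, -0.143, 1, 0, 0, 0, -0.143, 1, 0, 0, 0, -0.143, 1, 0, 0, 0, -0.143, 1, 0, 0, 0, -0.143, 1, 0, 0, 0, -0.143, 1, 0, 0, 0, -0.143, 1, 0, 0, 0, -0.143, 1, 0, 0, 0, -0.143, 1, 0, 0, 0, -0.141, 1, 0, 0, 0, 0])

```text
time: 5.3
eef_pos: [505.5, -274.8, 82.2]
ee_rot: [0.914, -3.006, -0.0]
ft_force: [0.1, 0.4, 0.2]
finger_gap: 0.999
finger_force: 0.0
```

Call:
move_arm(increments=[0.5, 0, 0, 0, 0, 0.4, 0, 0, 0, 0, 0.3, 0, 0, 0, 0, 0.2, 0, 0, 0, 0, 0.2, 0, 0, 0, 0, 0.2, 0, 0, 0, 0, 0.2, 0, 0, 0, 0, 0.2, 0, 0, 0, 0], grip_force=20)

```text
time: 6.1
eef_pos: [505.4, -274.9, 82.3]
ee_rot: [0.91, -3.007, -0.0]
ft_force: [-0.9, 0.2, 0.8]
finger_gap: 0.271
finger_force: 25.4
```

```bash
python3 - <<'E'
from h import *
go(None)
E
```

```text
tcp [ 505.4 -274.9   82.3] xax [-0.832 -0.555  0.   ] zax [-0.  0. -1.] F [-0.86  0.2   0.81] gap 0.271 ff 25.4 t 6.1 q6 -1.21
```

Call:
move_arm(increments=[1, 0, 0, 0, 0, 1, 0, 0, 0, 0, 1, 0, 0, 0, 0, 1, 0, 0, -2, 0, 1, 0, 0, -4, 0, 1, 0, 0, -4, 0, 1, 0, 0, 0, 0])

```text
time: 6.8
eef_pos: [508.1, -276.7, 187.6]
ee_rot: [-0.909, 3.002, -0.011]
ft_force: [0.1, -0.5, 1.0]
finger_gap: 1.004
finger_force: 0.0
```

```bash
python3 - <<'E'
from h import *
go((521,-86,180),1.384-np.pi/2)
im=imaging.snapshot("top"); cv2.imwrite("pics/top1.png",im[:,:,::-1])
E
```

```text
tcp [ 508.1 -276.7  187.6] xax [-0.832 -0.555 -0.003] zax [ 0.007 -0.005 -1.   ] F [ 0.06 -0.53  0.99] gap 1.004 ff 0.0 t 6.8 q6 -1.21
  shift cm [-11.66  15.16   0.68]
  roll -0.796 (tool z down)
```

Call:
move_arm(increments=[1, -2.9, 3.8, 0, 0, 1, -2.9, 3.8, 0, 0, 1, -2.9, 3.8, 0, 0, 1, -2.96, 3.76, 0, 0, 1, 0, 0, 0, -0.14, 1, 0, 0, 0, -0.14, 1, 0, 0, 0, -0.14, 1, 0, 0, 0, -0.14, 1, 0, 0, 0, -0.14, 1, 0, 0, 0, -0.096, 1, 0, 0, 0, 0, 1, 0, 0, 0, 0])

```text
time: 8.05
eef_pos: [518.0, -84.0, 181.5]
ee_rot: [2.001, -2.421, -0.002]
ft_force: [0.5, 0.4, -0.5]
finger_gap: 0.998
finger_force: 0.0
```

```bash
python3 - <<'E'
from h import *
go((521,-86,41),1.384-np.pi/2)
E
```

```text
tcp [518.  -84.  181.5] xax [-0.188 -0.982 -0.   ] zax [-0.001  0.    -1.   ] F [ 0.46  0.37 -0.49] gap 0.998 ff 0.0 t 8.05 q6 -1.68
  shift cm [ 0.14 -0.35 14.05]
  roll -0.003 (tool z down)
```

Call:
move_arm(increments=[1, 0.14, -0.35, 4, 0, 1, 0, 0, 4, 0, 1, 0, 0, 3, 0, 1, 0, 0, 2, 0, 1, 0, 0, 1, 0, 1, 0, 0, 0, 0, 0.85, 0, 0, 0, 0, 0.75, 0, 0, 0, 0, 0.65, 0, 0, 0, 0, 0.6, 0, 0, 0, 0, 0.6, 0, 0, 0, 0, 0.6, 0, 0, 0, 0], grip_force=30)

```text
time: 9.25
eef_pos: [522.2, -86.4, 43.7]
ee_rot: [-2.004, 2.418, -0.002]
ft_force: [-2.4, 0.3, 5.6]
finger_gap: 0.725
finger_force: 31.2
```

```bash
python3 - <<'E'
from h import *
go(None)
E
```

```text
tcp [522.2 -86.4  43.7] xax [-0.186 -0.983  0.   ] zax [ 0.002 -0.001 -1.   ] F [-2.36  0.25  5.63] gap 0.725 ff 31.2 t 9.25 q6 -1.69
```

Call:
move_arm(increments=[0.6, 0, 0, -1, 0, 0.6, 0, 0, -3, 0, 0.6, 0, 0, -4, 0, 0.6, 0, 0, -4, 0, 0.6, 0, 0, -2, 0, 0.6, 0, 0, 0, 0, 0.6, 0, 0, 0, 0, 0.6, 0, 0, 0, 0])

```text
time: 10.05
eef_pos: [520.6, -85.9, 181.1]
ee_rot: [2.004, -2.418, -0.003]
ft_force: [-0.4, -0.0, -2.6]
finger_gap: 0.728
finger_force: 34.6
```

```bash
python3 - <<'E'
from h import *
go((505.4,-274.9,185),2.159-np.pi/2)
E
```

```text
tcp [520.6 -85.9 181.1] xax [-0.186 -0.983 -0.   ] zax [-0.002  0.001 -1.   ] F [-0.4  -0.02 -2.61] gap 0.728 ff 34.6 t 10.05 q6 -1.69
  shift cm [18.86 -2.01 -0.4 ]
  roll -0.775 (tool z down)
```

Call:
move_arm(increments=[0.6, 3.77, -0.4, -0.1, 0, 0.6, 3.77, -0.4, -0.1, 0, 0.6, 3.77, -0.4, -0.1, 0, 0.6, 3.77, -0.4, -0.1, 0, 0.6, 3.77, -0.41, 0, 0, 0.6, 0, 0, 0, -0.13, 0.6, 0, 0, 0, -0.13, 0.6, 0, 0, 0, -0.13, 0.6, 0, 0, 0, -0.13, 0.6, 0, 0, 0, -0.13, 0.6, 0, 0, 0, -0.125, 0.6, 0, 0, 0, 0, 0.6, 0, 0, 0, 0, 0.6, 0, 0, 0, 0])

```text
time: 11.45
eef_pos: [506.1, -274.9, 185.7]
ee_rot: [-2.768, 1.486, 0.002]
ft_force: [0.0, -0.7, -2.3]
finger_gap: 0.724
finger_force: 33.2
```

```bash
python3 - <<'E'
from h import *
go((505.4,-274.9,185),2.159-np.pi/2)
im=imaging.snapshot("top"); cv2.imwrite("pics/top2.png",im[:,:,::-1]); im2=imaging.snapshot("scene"); cv2.imwrite("pics/scene2.png",im2[:,:,::-1])
u=proj("top",(505.4,-274.9,160))[0]; w=proj("scene",(505.4,-274.9,160))[0]; print(u,w)
a=im[int(u[1])-30:int(u[1])+30,int(u[0])-40:int(u[0])+40,::-1]; b=im2[int(w[1])-30:int(w[1])+40,int(w[0])-35:int(w[0])+35,::-1]
a=cv2.resize(a,(400,300),interpolation=0); b=cv2.resize(b,(300,300),interpolation=0)
cv2.imwrite("pics/crop3.png",cv2.hconcat([a,b]))
E
```

```text
tcp [ 506.1 -274.9  185.7] xax [ 0.553 -0.833 -0.001] zax [-0.001  0.001 -1.   ] F [ 0.03 -0.7  -2.34] gap 0.724 ff 33.2 t 11.45 q6 -2.78
  shift cm [-0.04  0.06  0.07]
  roll -0.003 (tool z down)
[470.82508315 216.01748846] [267.6436494  129.98582637]
```

View pics/crop3.png

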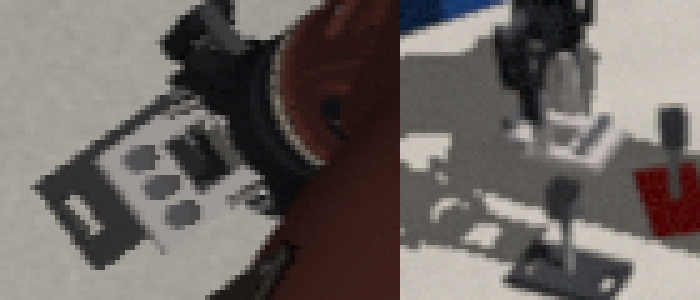

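```bash
python3 - <<'E'
from h import *
t=cv2.imread("pics/top2.png").astype(int); s=t.sum(2)/3; B,R=t[...,0],t[...,2]
u=proj("top",(505.4,-274.9,160))[0].astype(int); x0,y0=u-[40,30]
m=np.zeros(s.shape,bool); m[y0+26:y0+48,x0+22:x0+43]=1
mm=m&(s<118)&(s>60)&(abs(R-B)<25)
C=[]
for i,st,c,_ in comps(mm,8): print(st.tolist(),np.round(c-[x0,y0],1)*5,np.round(ray("top",c,171)[0],1))
for y in range(y0+24,y0+48): print(' '.join('%3d'%v for v in s[y,x0+20:x0+46]))
E
```

```text
[455, 215, 7, 6, 29] [139.  156.5] [ 501.4 -237.1  171. ]
[459, 221, 7, 5, 28] [160. 184.] [ 486.5 -247.2  171. ]
[463, 226, 7, 6, 31] [180.5 212. ] [ 471.5 -257.2  171. ]
158 160 161 158 115  62  49  50  53  95 143 152 152 152 153 153 153 152 137 103  77 143 138 111 146  82
154 155 159 119  67  50  51  92 143 153 153 152 153 153 153 152 145 102  59  58  69 141 100  83 101  56
155 107  56  47  49  50  91 143 153 152 152 151 153 153 152 137 133  74  40  46  46  66  70  70  91  71
120  67  49  50  92 143 153 153 153 153 153 152 153 152 109  92  57  86  57  24  20  43  66  70  77  63
 46  49  48  92 143 153 153 153 152 152 153 153 138  86  44  37  37  61  89  49  20  20  64  72  71  85
 49  74 120 148 153 153 127 116  87  73  72 139 126  67  36  35  35  35  49  35  20  20  42  66  70  72
 92 144 153 154 153 126  91  80  79  76  74 138 153 120  63  36  35  37  37  45  27  17  21  43  65  72
141 152 153 153 126  91  79  80  79  80  74  73 139 153 103  51  37  36  37  37  42  26  21  23  54  71
146 152 152 153 124  89  79  80  79  80  74 139 153 153 153  93  43  37  37  37  30  23  22  21 
[... 867 characters left out ...]
 147 153 153 152 153 153 119  86  79  80  77  73  73 138 153 153 153 153 153
 48  50  50  49  49  49  94 123 148 153 153 153 144 105  81  79  80  79  74  72 139 153 153 153 156 156
 48  49  49  49  49  49  60  96 143 153 152 152 142  90  76  80  79  79  75  74 139 153 153 156 157 162
 61  48  50  48  49  48  48  71 119 148 153 153 143 108  84  79  80  78  74 139 152 154 160 160 158 159
 98  51  48  48  48  48  48  48  71 118 148 153 154 147 123  96 111 146 153 153 156 160 159 155 157 158
 52  45  49  48  48  49  50  49  50  94 123 148 153 153 153 153 153 153 153 156 161 159 155 155 156 155
 48  48  48  49  49  49  50  50  59  83 100 143 153 153 153 153 153 155 155 155 156 158 155 156 158 157
```

```bash
python3 - <<'E'
from h import *
t=cv2.imread("pics/top2.png").astype(int); s=t.sum(2)/3
u=proj("top",(505.4,-274.9,160))[0].astype(int); x0,y0=u-[40,30]
m=np.zeros(s.shape,bool); m[y0+37:y0+49,x0+11:x0+21]=1
w=np.where(m,np.clip(s-65,0,None),0); v,uu=np.mgrid[:400,:640]; c=np.array([(w*uu).sum(),(w*v).sum()])/w.sum()
print("notch",c-[x0,y0],ray("top",c,6)[0],"exp 484.3 -243.3")
for y in range(y0+30,y0+56): print(' '.join('%3d'%v for v in s[y,x0+4:x0+32]))
ex=np.array([505.4,-274.9]); X=np.array([-.555,.832]);Y=np.array([.832,.555])
for a,b in((50,31),(50,-31)): print("corner pred",proj("top",np.r_[ex+a*X+b*Y,12])[0]-[x0+4,y0+30],proj("top",np.r_[ex+a*X+b*Y,0])[0]-[x0+4,y0+30])
E
```

```text
notch [14.65967264 43.82390421] [ 481.33259676 -239.86157553    6.        ] exp 484.3 -243.3
155 157 160 161 163 160 158 157 160 162 159 132  86  54  50  49  92 144 153 154 153 126  91  80  79  76  74 138
157 152 155 157 159 163 164 162 161 161 120  67  49  49  52  85 141 152 153 153 126  91  79  80  79  80  74  73
159 159 159 159 160 162 160 161 159 119  68  49  49  48  70 108 146 152 152 153 124  89  79  80  79  80  74 139
156 156 159 158 157 159 157 114  59  46  50  49  49  49  49  71 119 147 153 153 143 113  86  79  80  78  74 139
157 159 160 160 162 162 122  67  49  49  48  48  49  48  48  50  82 121 148 153 153 146 128 109 129 149 152 153
160 164 163 161 110  52  46  50  48  48  48  48  49  49  49  51  60  96 143 154 152 153 153 153 153 129 118  89
160 161 162 119  66  49  48  50  49  49  49  48  51  50  49  50  49  70 108 145 153 153 153 153 142 109  84  79
160 159 109  55  47  49  49  49  48  48  49  48  49  50  49  48  50  49  71 119 147 153 153 153 123  84  77  78
159 160 161 116  60  47  49  49  49  50  60  48  42  47  50  49  50  48  49  82 121 147 153 152 143  92  77  79
[... 1328 characters left out ...]
 159 157 155 155
161 163 163 163 162 160 158 160 165 165 160 159 135  69  45  49  48  50  49  58 145 158 158 161 162 159 158 158
160 160 158 158 160 161 158 160 164 166 165 161 161 117  60  46  48  59  71 143 159 158 160 161 162 161 159 157
159 160 159 156 160 160 161 160 158 161 163 160 160 162 117  61  59 145 163 162 162 162 164 164 163 157 157 159
160 163 162 160 163 162 162 159 157 161 167 164 162 162 164 161 158 161 160 161 162 159 158 159 162 157 158 158
161 164 162 160 164 164 161 156 158 163 169 166 160 159 159 160 161 157 155 155 158 158 158 158 158 155 158 159
corner pred [2.77296231 6.39085097] [1.90611959 6.77309255]
corner pred [15.23897385 23.51885203] [14.26148715 23.75830975]
```

Call:
move_arm(increments=[0.6, -0.11, 0.06, 0, -0.003, 0.6, 0, 0, 0, 0, 0.6, 0, 0, 2, 0, 0.6, 0, 0, 2, 0, 0.6, 0, 0, 2, 0, 0.6, 0, 0, 2, 0, 0.6, 0, 0, 2, 0, 0.6, 0, 0, 1.5, 0, 0.6, 0, 0, 0.7, 0, 0.6, 0, 0, 0.3, 0, 0.6, 0, 0, 0, 0, 0.6, 0, 0, 0, 0])

```text
time: 12.75
eef_pos: [505.7, -274.9, 62.1]
ee_rot: [2.772, -1.478, 0.002]
ft_force: [-0.2, -0.5, -2.6]
finger_gap: 0.725
finger_force: 33.4
```

```bash
python3 - <<'E'
from h import *
go((505.0,-274.3,47.7),2.159-np.pi/2)
E
```

```text
tcp [ 505.7 -274.9   62.1] xax [ 0.557 -0.83   0.001] zax [ 0.001 -0.001 -1.   ] F [-0.25 -0.54 -2.64] gap 0.725 ff 33.4 t 12.75 q6 -2.79
  shift cm [-0.09  0.03  1.44]
  roll 0.003 (tool z down)
```

Call:
move_arm(increments=[0.6, -0.05, 0.02, 0.2, 0, 0.6, 0, 0, 0.3, 0, 0.6, 0, 0, 0.2, 0, 0.6, 0, 0, 0.2, 0, 0.6, 0, 0, 0, 0, 0.6, 0, 0, 0, 0])

```text
time: 13.35
eef_pos: [504.8, -274.2, 52.3]
ee_rot: [-2.772, 1.478, 0.0]
ft_force: [0.7, -0.3, -2.5]
finger_gap: 0.722
finger_force: 33.4
```

```bash
python3 - <<'E'
from h import *
go((505.0,-274.3,47.7),2.159-np.pi/2)
E
```

```text
tcp [ 504.8 -274.2   52.3] xax [ 0.558 -0.83  -0.   ] zax [-0.  0. -1.] F [ 0.72 -0.3  -2.45] gap 0.722 ff 33.4 t 13.35 q6 -2.79
  shift cm [ 0.02 -0.01  0.46]
  roll 0.003 (tool z down)
```

Call:
move_arm(increments=[0.6, 0, 0, 0.2, 0, 0.6, 0, 0, 0.2, 0, 0.6, 0, 0, 0.1, 0, 0.6, 0, 0, 0, 0, 0.6, 0, 0, 0, 0])

```text
time: 13.85
eef_pos: [505.0, -274.5, 48.3]
ee_rot: [2.772, -1.478, 0.002]
ft_force: [-3.3, 1.5, 10.0]
finger_gap: 0.719
finger_force: 33.6
```

Call:
move_arm(increments=[0.75, 0, 0, 0, 0, 0.85, 0, 0, 0, 0, 1, 0, 0, 0, 0, 1, 0, 0, 0, 0, 1, 0, 0, 0, 0, 1, 0, 0, 0, 0, 1, 0, 0, -1, 0, 1, 0, 0, -2, 0, 1, 0, 0, -2, 0, 1, 0, 0, 0, 0])

```text
time: 14.85
eef_pos: [506.5, -275.4, 100.5]
ee_rot: [2.772, -1.477, 0.008]
ft_force: [0.2, 0.3, -0.3]
finger_gap: 1.003
finger_force: 0.0
```

Call:
move_arm(increments=[1, 0, 0, 0, 0.143, 1, 0, 0, 0, 0.143, 1, 0, 0, 0, 0.143, 1, 0, 0, 0, 0.143, 1, 0, 0, 0, 0.143, 1, 0, 0, 0, 0.143, 1, 0, 0, 0, 0.143, 1, 0, 0, 0, 0.143, 1, 0, 0, 0, 0.143, 1, 0, 0, 0, 0.143, 1, 0, 0, 0, 0.141, 1, 0, 0, 0, 0, 1, 0, 0, 0, 0])

```text
time: 16.15
eef_pos: [504.7, -274.1, 97.2]
ee_rot: [0.921, -3.003, -0.0]
ft_force: [0.4, 0.1, -0.6]
finger_gap: 0.998
finger_force: 0.0
```

```bash
python3 - <<'E'
from h import *
go((505.4,-274.9,83),2.159)
im2=imaging.snapshot("scene"); cv2.imwrite("pics/scene3.png",im2[:,:,::-1])
w=proj("scene",(505.4,-274.9,60))[0].astype(int)
b=im2[w[1]-35:w[1]+40,w[0]-40:w[0]+40,::-1]; cv2.imwrite("pics/crop4.png",cv2.resize(b,None,fx=7,fy=7,interpolation=0))
E
```

```text
tcp [ 504.7 -274.1   97.2] xax [-0.828 -0.561  0.   ] zax [-0.  0. -1.] F [ 0.35  0.12 -0.61] gap 0.998 ff 0.0 t 16.15 q6 -1.22
  shift cm [-0.02 -0.1   1.42]
  roll 0.007 (tool z down)
```

View pics/crop4.png

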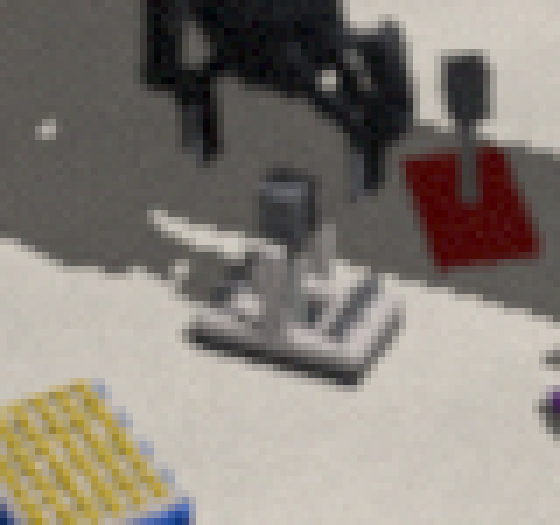

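The rack sits flush on the carrier. Next I grip the knob across its x faces.

Call:
move_arm(increments=[1, -0.02, -0.1, 0.7, 0.006, 1, 0, 0, 0.7, 0, 1, 0, 0, 0, 0, 0.5, 0, 0, 0, 0, 0.4, 0, 0, 0, 0, 0.3, 0, 0, 0, 0, 0.2, 0, 0, 0, 0, 0.2, 0, 0, 0, 0, 0.2, 0, 0, 0, 0, 0.2, 0, 0, 0, 0], grip_force=40)

```text
time: 17.2
eef_pos: [505.5, -274.8, 83.5]
ee_rot: [-0.906, 3.008, 0.0]
ft_force: [-1.7, 1.3, 4.1]
finger_gap: 0.272
finger_force: 40.5
```

Call:
move_arm(increments=[0.2, 0, 0, -1, 0, 0.2, 0, 0, -2, 0, 0.2, 0, 0, -4, 0, 0.2, 0, 0, -4, 0, 0.2, 0, 0, -4, 0, 0.2, 0, 0, -4, 0, 0.2, 0, 0, -2, 0, 0.2, 0, 0, 0, 0, 0.2, 0, 0, 0, 0])

```text
time: 18.1
eef_pos: [505.2, -274.8, 292.4]
ee_rot: [0.906, -3.007, -0.001]
ft_force: [0.4, 0.3, -7.5]
finger_gap: 0.273
finger_force: 40.5
```

```bash
python3 - <<'E'
from h import *
# approach point 90 mm before the seat along stand x
X=np.array([np.sin(.1226),np.cos(.1226)]); seat=np.array([513.3,196.]); p=seat-90*X; print(X,p)
go((p[0],p[1],300),np.pi/2-.1226)
E
```

```text
[0.1222931  0.99249403] [502.2936208  106.67553741]
tcp [ 505.2 -274.8  292.4] xax [-0.834 -0.552  0.   ] zax [-0.001  0.001 -1.   ] F [ 0.39  0.29 -7.51] gap 0.273 ff 40.5 t 18.1 q6 -1.21
  shift cm [-20.82  31.96  -0.74]
  roll 0.708 (tool z down)
```

Call:
move_arm(increments=[0.2, -1, 1.5, 0, 0, 0.2, -2.1, 3.2, 0, 0, 0.2, -2.3, 3.5, 0, 0, 0.2, -2.3, 3.5, 0, 0, 0.2, -2.3, 3.5, 0, 0, 0.2, -2.3, 3.5, 0, 0, 0.2, -2.3, 3.5, 0, 0, 0.2, -2.3, 3.5, 0, 0, 0.2, -2.1, 3.2, 0, 0, 0.2, -1.8, 3.06, 0, 0, 0.2, 0, 0, 0, 0.1, 0.2, 0, 0, 0, 0.12, 0.2, 0, 0, 0, 0.12, 0.2, 0, 0, 0, 0.12, 0.2, 0, 0, 0, 0.12, 0.2, 0, 0, 0, 0.128, 0.2, 0, 0, 0, 0, 0.2, 0, 0, 0, 0, 0.2, 0, 0, 0, 0, 0.2, 0, 0, 0, 0])

```text
time: 20.1
eef_pos: [502.2, 106.4, 293.0]
ee_rot: [-0.19, -3.135, 0.0]
ft_force: [-1.0, -0.3, -4.5]
finger_gap: 0.27
finger_force: 41.1
```

```bash
python3 - <<'E'
from h import *
go((502.3,106.7,262),np.pi/2-.1226)
for n in("top","scene"):
    im=imaging.snapshot(n); cv2.imwrite(f"pics/{n}4.png",im[:,:,::-1])
    w=proj(n,(510,160,240))[0].astype(int); b=im[w[1]-40:w[1]+40,w[0]-55:w[0]+55,::-1]; b=cv2.resize(b,None,fx=7,fy=7,interpolation=0)
    cv2.imwrite(f"pics/c4{n}.png",b[:300] if 0 else cv2.resize(b,(400,291),interpolation=cv2.INTER_AREA)); print(n,w)
cv2.imwrite("pics/crop5.png",cv2.hconcat([cv2.imread("pics/c4top.png"),cv2.imread("pics/c4scene.png")]))
E
```

```text
tcp [502.2 106.4 293. ] xax [-0.993  0.121  0.   ] zax [-0. -0. -1.] F [-0.99 -0.26 -4.49] gap 0.27 ff 41.1 t 20.1 q6 0.19
  shift cm [-0.01  0.03  3.1 ]
  roll 0.002 (tool z down)
top [306 213]
scene [341 177]
```

View pics/crop5.png

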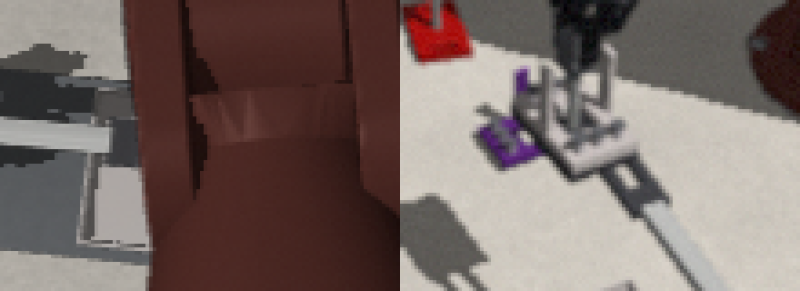

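Call:
move_arm(increments=[0.2, 0.04, 0, 1, 0, 0.2, 0, 0, 1.5, 0, 0.2, 0, 0, 0.6, 0, 0.2, 0, 1, 0, 0, 0.2, 0, 2, 0, 0, 0.2, 0, 2, 0, 0, 0.2, 0, 1, 0, 0, 0.2, 0, 0, 0, 0, 0.2, 0, 0, 0, 0])

```text
time: 21.1
eef_pos: [509.3, 165.9, 262.4]
ee_rot: [0.192, 3.136, -0.001]
ft_force: [-0.2, -0.3, -5.9]
finger_gap: 0.27
finger_force: 41.1
```

```bash
python3 - <<'E'
from h import *
go((512.9,196.3,262),np.pi/2-.1226)
im=imaging.snapshot("scene"); w=proj("scene",(510,170,240))[0].astype(int); print(w)
cv2.imwrite("pics/scene5.png",im[:,:,::-1])
cv2.imwrite("pics/crop6.png",cv2.resize(im[w[1]-35:w[1]+35,w[0]-40:w[0]+40,::-1],None,fx=8,fy=8,interpolation=0))
E
```

```text
tcp [509.3 165.9 262.4] xax [-0.993  0.122 -0.   ] zax [ 0. -0. -1.] F [-0.19 -0.26 -5.89] gap 0.27 ff 41.1 t 21.1 q6 0.3
  shift cm [0.01 3.06 0.04]
  roll 0.0 (tool z down)
[343 179]
```

View pics/crop6.png

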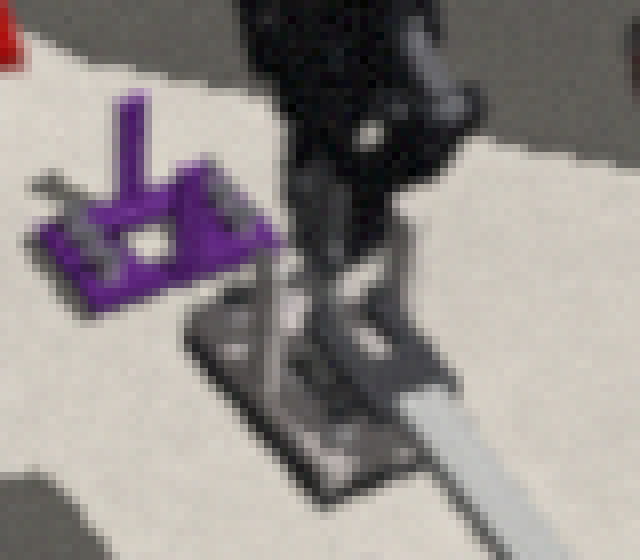

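The carrier is lined up with the fork: the ears straddle the prongs at about (265,290) and (400,245) in the crop. I'll advance the rest.

Call:
move_arm(increments=[0.2, 0, 0.6, 0, 0, 0.2, 0, 0.6, 0, 0, 0.2, 0, 0.6, 0, 0, 0.2, 0, 0.6, 0, 0, 0.2, 0, 0.6, 0, 0, 0.2, 0, 0, 0, 0, 0.2, 0, 0, 0, 0])

```text
time: 21.85
eef_pos: [512.9, 195.9, 262.2]
ee_rot: [-0.192, -3.136, 0.0]
ft_force: [-0.3, -1.0, -5.6]
finger_gap: 0.269
finger_force: 41.1
```

```bash
python3 - <<'E'
from h import *
go((512.9,196.3,262),np.pi/2-.1226); print(robot.read_state()["torque"])
E
```

```text
tcp [512.9 195.9 262.2] xax [-0.993  0.122  0.   ] zax [-0. -0. -1.] F [-0.33 -0.98 -5.64] gap 0.269 ff 41.1 t 21.85 q6 0.35
  shift cm [0.01 0.04 0.02]
  roll 0.0 (tool z down)
[-0.07586729 -0.03863523 -0.02957421]
```

Call:
move_arm(increments=[0.2, 0, 0, 0.3, 0, 0.2, 0, 0, 0.3, 0, 0.2, 0, 0, 0.3, 0, 0.2, 0, 0, 0.3, 0, 0.2, 0, 0, 0.3, 0, 0.2, 0, 0, 0.3, 0, 0.2, 0, -0.02, 0.3, 0, 0.2, 0, -0.03, 0.3, 0, 0.2, 0, -0.03, 0.3, 0, 0.2, 0, 0, 0, 0, 0.2, 0, 0, 0, 0, 0.2, 0, 0, 0, 0])

```text
time: 23.05
eef_pos: [513.0, 194.9, 235.5]
ee_rot: [0.193, 3.135, -0.0]
ft_force: [0.6, -2.0, -2.0]
finger_gap: 0.271
finger_force: 41.4
```

```bash
python3 - <<'E'
from h import *
go(None); print(robot.read_state()["torque"])
E
```

```text
tcp [513.  194.9 235.5] xax [-0.992  0.123 -0.   ] zax [ 0. -0. -1.] F [ 0.59 -2.04 -2.  ] gap 0.271 ff 41.4 t 23.05 q6 0.35
[-0.39639029  0.01635865  0.04614832]
```

Call:
move_arm(increments=[0.2, 0, -0.03, 0.3, 0, 0.2, 0, -0.03, 0.3, 0, 0.2, 0, -0.03, 0.3, 0, 0.2, 0, -0.02, 0.3, 0, 0.2, 0, 0, 0, 0, 0.2, 0, 0, 0, 0, 0.2, 0, 0, 0, 0])

```text
time: 23.75
eef_pos: [512.9, 194.1, 223.5]
ee_rot: [0.193, 3.135, 0.001]
ft_force: [0.4, 1.6, -1.3]
finger_gap: 0.267
finger_force: 41.6
```

Call:
move_arm(increments=[0.2, 0, 0, 0, 0])

```text
time: 23.85
eef_pos: [512.9, 194.1, 223.5]
ee_rot: [0.193, 3.135, 0.001]
ft_force: [0.4, 2.4, -2.7]
finger_gap: 0.272
finger_force: 41.6
```

Call:
move_arm(increments=[0.2, 0, 0, 0, 0])

```text
time: 23.95
eef_pos: [512.9, 194.1, 223.4]
ee_rot: [0.193, 3.135, 0.001]
ft_force: [1.1, 1.8, -1.9]
finger_gap: 0.276
finger_force: 41.6
```

Call:
move_arm(increments=[0.2, 0, -0.01, 0.2, 0, 0.2, 0, -0.01, 0.2, 0, 0.2, 0, 0, 0.2, 0, 0.2, 0, 0, 0.2, 0, 0.2, 0, 0, 0, 0, 0.2, 0, 0, 0, 0])

```text
time: 24.55
eef_pos: [512.7, 193.6, 215.3]
ee_rot: [-0.193, -3.136, 0.0]
ft_force: [1.0, 1.2, 0.0]
finger_gap: 0.278
finger_force: 41.7
```

Call:
move_arm(increments=[0.2, 0, 0, 0, 0])

```text
time: 24.65
eef_pos: [512.8, 193.6, 215.4]
ee_rot: [0.193, 3.136, -0.0]
ft_force: [0.5, 2.1, -1.4]
finger_gap: 0.275
finger_force: 41.7
```

Call:
move_arm(increments=[0.2, 0, 0, 0, 0])

```text
time: 24.75
eef_pos: [512.7, 193.6, 215.4]
ee_rot: [0.193, 3.136, -0.0]
ft_force: [0.4, 2.4, -0.7]
finger_gap: 0.272
finger_force: 41.7
```

Call:
move_arm(increments=[0.2, 0, 0, 0, 0])

```text
time: 24.85
eef_pos: [512.8, 193.6, 215.4]
ee_rot: [0.193, 3.136, -0.0]
ft_force: [1.2, 2.2, -0.2]
finger_gap: 0.273
finger_force: 41.7
```

Call:
move_arm(increments=[0.2, 0, 0.03, 0.2, 0, 0.2, 0, 0.03, 0.2, 0, 0.2, 0, 0, 0.1, 0, 0.2, 0, 0, 0, 0, 0.2, 0, 0, 0, 0, 0.2, 0, 0, 0, 0])

```text
time: 25.45
eef_pos: [512.7, 194.1, 210.3]
ee_rot: [-0.193, -3.135, 0.0]
ft_force: [-0.1, -3.4, 1.2]
finger_gap: 0.276
finger_force: 41.8
```

Call:
move_arm(increments=[0.2, 0, 0, 0, 0])

```text
time: 25.55
eef_pos: [512.7, 194.2, 210.3]
ee_rot: [-0.193, -3.136, 0.0]
ft_force: [0.1, -1.9, -0.4]
finger_gap: 0.276
finger_force: 41.8
```

Call:
move_arm(increments=[0.2, 0, 0, 0, 0])

```text
time: 25.65
eef_pos: [512.8, 194.2, 210.3]
ee_rot: [-0.193, -3.136, 0.0]
ft_force: [0.2, -2.8, -0.4]
finger_gap: 0.269
finger_force: 41.8
```

Call:
move_arm(increments=[0.2, 0, 0, 0, 0])

```text
time: 25.75
eef_pos: [512.7, 194.2, 210.3]
ee_rot: [-0.193, -3.135, 0.0]
ft_force: [0.3, -3.4, -0.4]
finger_gap: 0.272
finger_force: 41.8
```

Call:
move_arm(increments=[0.2, 0, 0, 0, 0])

```text
time: 25.85
eef_pos: [512.7, 194.2, 210.3]
ee_rot: [-0.193, -3.135, 0.0]
ft_force: [-0.1, -2.3, 0.5]
finger_gap: 0.271
finger_force: 41.8
```

Vertical force on the tool is back to about zero with roughly 37 mm of sink. I'll relieve the side load slightly and release gently.

Call:
move_arm(increments=[0.2, 0, -0.03, 0, 0, 0.2, 0, 0, 0, 0, 0.3, 0, 0, 0, 0, 0.33, 0, 0, 0, 0, 0.36, 0, 0, 0, 0, 0.4, 0, 0, 0, 0, 0.5, 0, 0, 0, 0, 0.6, 0, 0, 0, 0, 0.8, 0, 0, 0, 0, 1, 0, 0, 0, 0, 1, 0, 0, 0, 0, 1, 0, 0, 0, 0])

```text
time: 27.05
eef_pos: [512.8, 194.0, 210.3]
ee_rot: [-0.193, -3.136, -0.0]
ft_force: [1.0, 1.0, 0.4]
finger_gap: 1.001
finger_force: 0.0
```

Call:
move_arm(increments=[1, 0, 0, -0.5, 0, 1, 0, 0, -1.5, 0, 1, 0, 0, -2, 0, 1, 0, 0, -3, 0, 1, 0, 0, -4, 0, 1, 0, 0, -3, 0, 1, -3, 0, 0, 0, 1, -4, 0, 0, 0, 1, -4, 0, 0, 0, 1, 0, 0, 0, 0, 1, 0, 0, 0, 0, 1, 0, 0, 0, 0, 1, 0, 0, 0, 0, 1, 0, 0, 0, 0, 1, 0, 0, 0, 0])

```text
time: 28.55
eef_pos: [621.5, 180.7, 351.0]
ee_rot: [0.192, 3.135, 0.0]
ft_force: [0.2, -1.1, 0.5]
finger_gap: 1.005
finger_force: 0.0
```

```bash
python3 - <<'E'
from h import *
go(None)
im=imaging.snapshot("scene"); w=proj("scene",(512,190,190))[0].astype(int); print(w)
a=im[w[1]-45:w[1]+45,w[0]-45:w[0]+45,::-1]
for i in range(12): im2=imaging.snapshot("scene")
b=im2[w[1]-45:w[1]+45,w[0]-45:w[0]+45,::-1]
print("change over .6s", int((abs(a.astype(int)-b).max(2)>25).sum()))
cv2.imwrite("pics/crop7.png",cv2.resize(b,None,fx=6,fy=6,interpolation=0))
E
```

```text
tcp [621.5 180.7 351. ] xax [-0.993  0.122 -0.001] zax [ 0.001  0.    -1.   ] F [ 0.21 -1.1   0.51] gap 1.005 ff 0.0 t 28.55 q6 0.29
[346 196]
change over .6s 13
```

View pics/crop7.png

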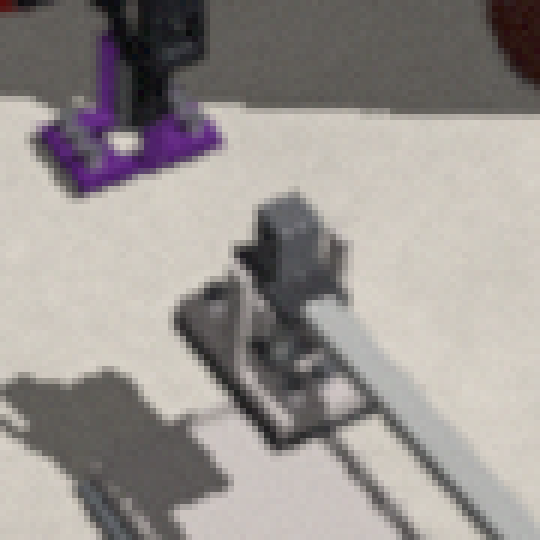

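The carrier hangs in the fork with the rack seated: knob at about (290,240) in the crop, prongs under the shoulder. I'll let it settle and check stillness.

Call:
move_arm(increments=[1, 0, 0, 0, 0, 1, 0, 0, 0, 0, 1, 0, 0, 0, 0, 1, 0, 0, 0, 0, 1, 0, 0, 0, 0, 1, 0, 0, 0, 0, 1, 0, 0, 0, 0, 1, 0, 0, 0, 0, 1, 0, 0, 0, 0, 1, 0, 0, 0, 0, 1, 0, 0, 0, 0, 1, 0, 0, 0, 0, 1, 0, 0, 0, 0, 1, 0, 0, 0, 0, 1, 0, 0, 0, 0, 1, 0, 0, 0, 0, 1, 0, 0, 0, 0, 1, 0, 0, 0, 0, 1, 0, 0, 0, 0, 1, 0, 0, 0, 0])

```text
time: 31.2
eef_pos: [622.0, 180.5, 350.3]
ee_rot: [-0.193, -3.136, 0.0]
ft_force: [0.1, -0.1, -0.4]
finger_gap: 0.998
finger_force: 0.0
```

```bash
python3 - <<'E'
from h import *
S=[imaging.snapshot("scene")[151:241,301:391].astype(int) for _ in range(14)]
print([int((abs(S[0]-s).max(2)>25).sum()) for s in S[1:]])
t=imaging.snapshot("top"); cv2.imwrite("pics/top8.png",t[:,:,::-1]); s=t.astype(int).sum(2)/3
s0=S[-1].sum(2)/3
# knob blob in scene -> top face centre
for y in range(31,48,1): print(' '.join('%3d'%v for v in s0[y,38:60]))
print("pred knob top centre/shoulder", proj("scene",[(512.8,193.5,233.5),(512.8,193.5,199)])-[301+38,151+31])
E
```

```text
[0, 0, 0, 0, 0, 0, 0, 0, 0, 0, 0, 0, 0]
198 196 198 197 197 201 200 202 200 198 182 176 194 200 198 196 199 199 200 196 196 200
199 196 197 197 202 202 198 186 176 167 143 134 175 196 198 200 199 200 200 200 199 195
199 199 200 197 195 186 169 148 126 123 107 110 134 174 196 200 198 202 201 198 198 199
199 202 200 196 176 134 120 110 101 102 104 100 108 138 176 195 200 198 199 199 199 198
199 199 203 198 157  85  97 101 103 104 101 101 101 108 143 182 197 198 198 199 198 200
195 200 202 200 156  67  76  95 104 100 100 103 102 103 120 160 187 194 192 194 196 198
203 198 202 192 141  56  52  83  97 103 104 109 117 100  99 137 176 190 194 189 198 199
201 200 197 185 133  47  37  57  86 116 111 100 103  92  86 120 145 164 196 197 200 205
198 200 201 186 128  55  36  43  68  99  99  86  82  82  86 121 132 117 163 194 203 204
186 158 149 132  96  49  41  41  58  81  86  82  83  84  87 129 135  88 111 148 175 203
171  98  70  56  52  38  36  47  60  81  82  82  82  82  93 127 127  80  82 121 176 201
165  79  29  32  38  42  43  42  62  83  83  80  83  81  95 117 108  82  89 133 186 202
186 142  59  27  37  32  35  44  65  86  82  80  83  82  89  97  96  78  97 141 187 206
177 175 117  50  28  33  36  40  67  85  81  85  84  82  80  86  84  78 103 146 185 203
134 164 170 114  50  29  39  41  65  84  85  88  87  76  71  69  69  76 113 161 189 202
 99 121 168 155  72  42  27  43  64  82  77  78  77  69  66  65  65  75 121 172 196 208
 82  82 138 151  80  40  52  56  66  75  70  67  67  67  68  67  64  69 110 162 198 207
pred knob top centre/shoulder [[ 8.79152118  3.91565123]
 [ 7.95916002 12.76153304]]
```

```bash
python3 -c "
from workcell import robot
print(robot.sign_off())"
```

```text
the job is handed in; nothing more can be done
None
```

The rack is seated on the carrier and the loaded carrier hangs still in the fork, about 37 mm down; I handed the job in about 32 s into the 72 s allowed (no verdict came back), without going near the jar or tip box.

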